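# Squeeze a cemented model wing in the cam press and hold it

### The job

The two halves of a model wing have just been cemented and lie in the little cam press. Lower the press head until its sprung foot sits on the wing and has been pushed up about 5 mm, and let go of the head; then swing the cam lever up to the top of its lift, where it stands upright, without swinging it over the top, and finish while still holding it there by its grip, because it springs back when let go. Do not bottom the foot's spring, do not disturb the wing in its nest, and leave the other things on the mat alone.

Things in the scene. Friction and masses are not known exactly. Their poses are not given: they have to be found in the camera images.
- press: The press. Origin: underside of its iron base plate (180 x 235 x 12 mm, y from -160 to +75), below the middle of foot, nest and wing. z up; +x the way the lever lies at rest; +y the lever's side. It stands on a fixed 3 mm mat. The nest, a 164 x 76 mm tray, rides on an eccentric on the lever's shaft; guide pins at x = +-73 mm reach 92 mm high.
- head (a joint): Height of the sliding head on its post in m: 0 lowest, 0.09 highest. The head is an iron arm 28 mm wide (press x), 26 mm high, from the post to 18 mm past the foot. It slides stiffly (12 N friction, 4 N weight: about 8 N pushes it down, plus the foot's spring) and stays where left. The foot first touches the wing at about 0.012 and is pushed up 5 mm at about 0.007.
- head_grip (a point): Middle of the head's arm at half its height, 35 mm from the foot towards the post, at two knurled patches: the place to take it from above by its 28 mm width (fingers closing along the press's x). 13 mm below the head's top face; 118 mm above the press's origin when head reads 0.
- foot (a joint): How far the sprung foot is pushed up into the head, in m: 0 hanging free, 0.022 bottomed; it presses with 1.5 N at once, then 0.45 N more per mm. The cap of its stem (18 mm thick, 8 mm high) rises off the head's top face by this much; a black line 5 mm under the cap comes out of the head at 5 mm. With the foot on the wing, raising the nest adds its lift to the reading.
- foot_tip (a point): Middle of the underside of the foot, a rubber-faced disc of 25 mm. It hangs 35 mm below the head's underside.
- cam_lever (a joint): Angle of the cam lever in rad about the press's y: 0 is rest on its stop, pointing along press +x, 0.17 rad above level; it grows as the lever swings up and back. At 1.40 it stands upright and the nest is highest, 5.8 mm above rest (lift = 7 mm x cos(angle - 1.40) - 1.2 mm); beyond, the nest sinks again; end of travel 2.3. A return spring pulls it to 0, about 3 N at the grip.
- cam_axis (a point): Point on the axis of the lever's shaft, 42 mm above the underside of the base, in the plane through the middle of the grip (115 mm along the press's y from its origin). Its axes are those of the press.
- grip: The lever's black cylindrical grip, 20 mm thick and 60 mm long, lying along the press's y, outboard of the lever's flat arm, 90 mm from the shaft axis. It turns freely on its pin, so fingers that pinch it from above can keep pointing down while the lever swings. The origin is its centre; its y axis runs along it.
- wing_lower: Lower half of the wing, grey kit plastic, 110 (x) x 60 (y) x 4 mm, lying loose in the nest; origin at the centre of its underside, 72 mm above the press's origin with the lever at rest.
- wing_upper: Upper half of the wing, grey kit plastic, 110 x 60 mm, 6 mm high at its flat crest (34 mm wide, where the foot lands), lying loose on the lower half; origin at the centre of its underside.
- cement: Bystander: square amber bottle of cement with a yellow cap, 38 x 38 x 63 mm, origin at the centre of its underside.
- side_cutters: Bystander: side cutters with dark handles, 125 mm long, lying on the mat; origin near their middle.
- runner_frame: Bystander: flat grey frame of kit parts, 124 x 74 x 4 mm, lying on the mat; origin at its centre.
- post_top (a point): Middle of the top of the fixed steel post (18 mm thick) on which the head slides; it stands 120 mm from the foot along the press's -y and ends 235 mm above the press's origin.

How it is judged:
By the outcome, as a careful person would: the job done as asked, in the order asked, and still so for the second after the job is handed in, while the arm keeps its last pose, push and grip.
It also fails if it takes over 54 s, if anything falls off the work surface, if the arm or the gripper's body presses on something with over 40 N, if the wrist force passes 120 N, or if a joint passes its speed limit or range.

### The arm

A 6-joint arm with a two-finger parallel gripper is mounted at the origin on the work surface. World frame = base frame: x ahead of the robot, y to its left, z up, the work surface at z = 0. Lengths are in m, angles in degrees, forces in N, time in s.
With the tool pointing down it reaches from about 0.4 to 0.825 m from the base axis. Payload 7 kg.
Tool frame: the origin (TCP) lies on the centre line of the jaws, within the pads' length; the fingertips stand 19 mm ahead of it and the grasp point (between the pads) is the TCP (r.tip_extent is the distance from the TCP to the fingertips, in m); z points along the fingers, y is the line along which they close (so a half turn about z gives the same grasp; the last joint's range is limited). The gripper opens to 88 mm and grips with 3 to 60 N. Pads are 19 mm wide; open, the fingers measure 130 mm over their backs; the gripper's body (78 mm by 193 mm) begins 47 mm behind the grasp point.
Start: joints at [-59.41, 20.546, 0.682, 0, -70.136, -16.507], TCP at [0.164, -0.655, 0.246] pointing down, gripper open.
Joint ranges: [-176.03, 176.03], [-82.01, 121.73], [-58.28, 71.71], [-173.87, 95.51], [-174.79, -0.11], [-173.66, 173.66]. Speed limits (degrees/s): [136.94, 136.94, 172.46, 180, 180, 180].

### API

Orientations are given as [roll, pitch, yaw] about the fixed x, y, z axes, in that order (R = Rz(yaw) Ry(pitch) Rx(roll)).
In Python, from plant import r gives the robot as it stands. The module is installed in compiled form; this text tells all that it offers.
- The arm moves only by the tool jog_arm, never from a script. Its argument "deltas" is a list that holds one entry, the list of rows, each a list of 5 numbers: the opening, from -1 (shut) to 1 (fully open), then the shift along the world's x, y, z in cm, then the turn about the world's z in rad. In form: [[[claw, dx, dy, dz, turn], ...]]. A call has 1 to 8 rows; each row shifts and turns the commanded pose from where the row before left it; what a row does not reach is not made up. A row lasts 1/8 s, in which the tool goes at most 62.5 mm and 10.7 degrees, less where a joint would pass 70% of its speed; a pose out of reach is approached as far as the arm can. A call with a gripper value outside its range is refused whole. The fingers move at their own pace and stop on an object; "force" is the grip in N (left out, the last holds). Time passes only in rows, so rows that do not move let the fingers close. It gives the time, the measured TCP pose, the force, the opening and the grip force at its end, in the units of the state.
- r.get_state(): the state, without advancing time (a new reading comes with each control period).
- r.capture(name): name is "scene" or "top" or "wrist"; returns the picture (400x640x3 uint8, blue, green, red); there is no depth.
- r.camera_info(name): a dict with "fx", "fy", "cx", "cy" (pixels), "view" (4x4, takes a point from world to camera coordinates). Camera axes: x right, y up, looking along -z (the intrinsics and any distortion apply to the point x, -y, -z); pixel columns grow to the right and rows downward; lengths in m; the calibration is good to about 2 mm. The wrist camera is an equidistant fisheye: a pixel r from the principal point sees the ray r / f radians off the axis. A picture is of the moment at which its call begins: read the wrist's pose just before it. camera_info takes no time and is no camera call; for the wrist camera it gives the pose at the moment of the call.
- r.close_job(): hands the job in; it is judged then, once.
The state is a dict: "time_s": time; "joints": joint angles; "qd": joint speeds; "joint_torque": joint torques, N m; "tcp_pos": TCP position; "eef_rot": TCP orientation; "contact_force": force on the tool from outside, world axes, zero at the start; "moment": the same for the moment, N m; "gripper_width": finger opening in m; "gripper_force": force on a finger pad.
Only numpy, scipy, OpenCV 4.12 (cv2) and the standard library are available. Lean on these libraries where they do the work, as an engineer would, in place of code of your own. Each camera call takes 0.05 s, during which the arm holds its last target. There are 200 camera calls.

## Working session

There is one attempt and no reset: what is moved stays moved. The work goes in short steps, Python scripts to look and compute and a tool call to move; the robot and the scene stay as the last step left them, time stands still between calls to the robot, and variables do not carry over. Pictures are saved under pics/ and viewed, at most 10 in all, crops included, and the job is handed in when it is done.

Besides the shell and the picture viewer there is one more tool, called after "Call:" by a JSON object that holds its "name" and its "arguments", one argument or row to a line. jog_arm: Moves the arm, as the interface text tells. Its arguments: {"type":"object","properties":{"deltas":{"type":"array"},"force":{"type":"number"}},"required":["deltas"]}

```bash
mkdir -p pics
python3 - <<'E'
from plant import r
import cv2
for n in("scene","top"):
    cv2.imwrite(f"pics/{n}0.png",r.capture(n)); print(n,r.camera_info(n))
print(r.get_state())
E
```

```text
scene {'fx': 410.02937514663734, 'fy': 410.02937514663734, 'cx': 316.43771838185955, 'cy': 195.60436372158296, 'view': array([[-0.60092279,  0.79929859,  0.00368284,  0.34777094],
       [-0.5368836 , -0.40704074,  0.73896809,  0.18374215],
       [ 0.59215522,  0.44208551,  0.67373036, -1.34168898],
       [ 0.        ,  0.        ,  0.        ,  1.        ]])}
top {'fx': 404.4517991657279, 'fy': 404.4517991657279, 'cx': 323.62151860623226, 'cy': 193.2576355353587, 'view': array([[-0.0014947 , -0.99998055, -0.00605459,  0.0081172 ],
       [ 0.99198318, -0.00224776,  0.12634994, -0.61887784],
       [-0.1263611 , -0.0058172 ,  0.99196725, -1.15283298],
       [ 0.        ,  0.        ,  0.        ,  1.        ]])}
{'time_s': 0.1, 'joints': array([-5.94081421e+01,  2.05869151e+01,  6.39102732e-01, -1.84611719e-02,
       -7.01367086e+01, -1.65069548e+01]), 'qd': array([-0.02257824, -0.02839803,  0.04295163,  0.04372151, -0.05643133,
        0.11967288]), 'joint_torque': array([-2.99150124e-04, -5.84162056e+01,  2.93752652e+01,  7.01555863e+00,
        1.01519926e-02, -9.09476194e-05]), 'tcp_pos': array([ 0.16414529, -0.65430795,  0.24471939]), 'eef_rot': array([ 1.79914031e+02, -7.37700312e-03, -1.65921377e+02]), 'contact_force': array([ 0.10260215, -0.28163849,  0.08480893]), 'moment': array([0.00649864, 0.03924753, 0.01630814]), 'gripper_force': 0.0, 'gripper_width': 0.08803968965129663}
```

View pics/scene0.png

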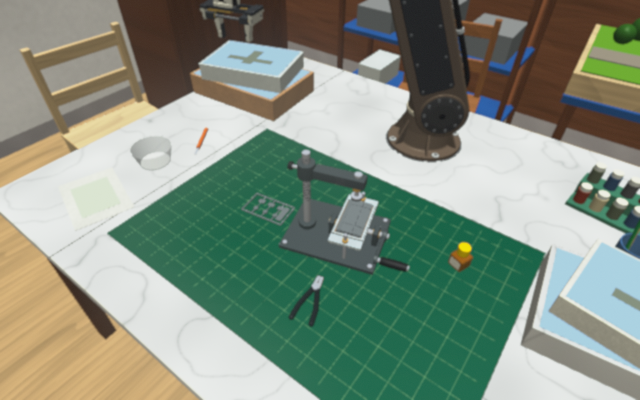

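View pics/top0.png

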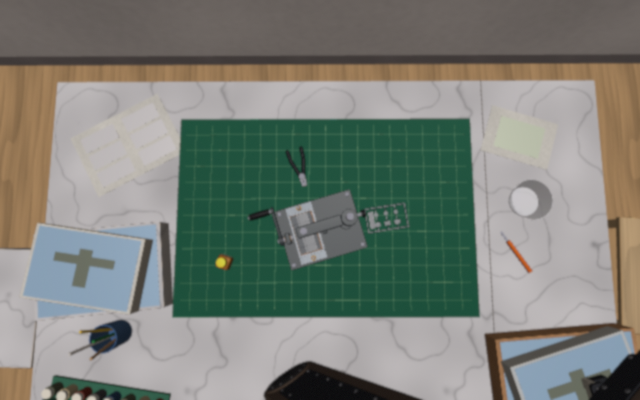

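Run:
```python
import cv2,numpy as np
a=cv2.imread("pics/scene0.png")[140:290,230:430]
b=cv2.imread("pics/top0.png")[170:290,230:430]
cv2.imwrite("pics/c1.png",cv2.resize(a,None,fx=4,fy=4,interpolation=2))
cv2.imwrite("pics/c2.png",cv2.resize(b,None,fx=4,fy=4,interpolation=2))
```

```text
(no output)
```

View pics/c1.png

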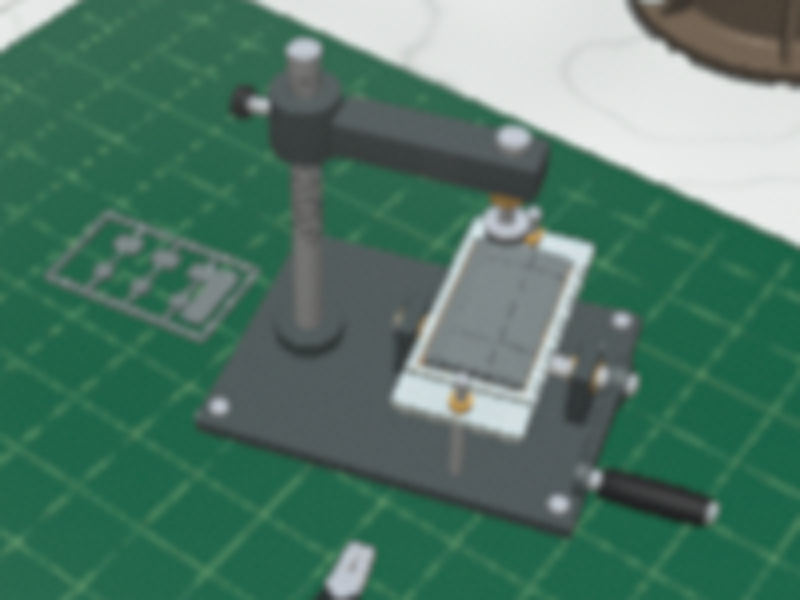

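View pics/c2.png

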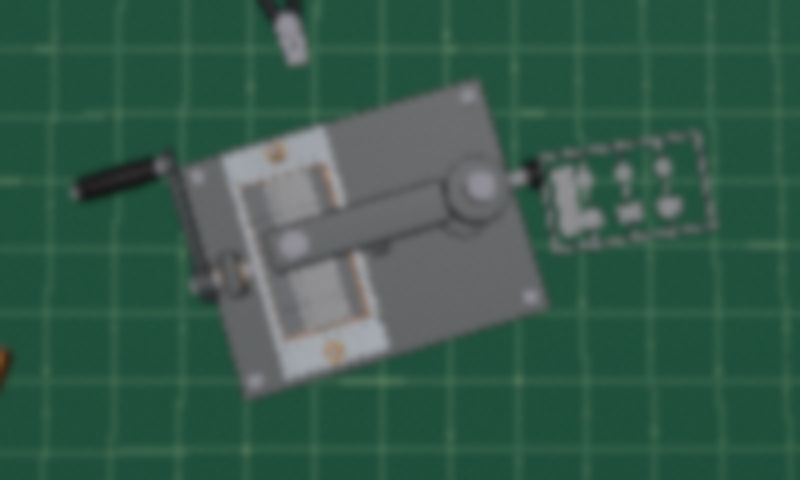

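```bash
cat > h.py <<'E'
import numpy as np
from scipy.optimize import least_squares
from plant import r
def proj(n,P):
    c=r.camera_info(n);V=c["view"];p=V[:3,:3]@P+V[:3,3]
    return np.array([c["cx"]+c["fx"]*p[0]/-p[2],c["cy"]-c["fy"]*p[1]/-p[2]])
def w(q,P):
    x,y,a=q[:3];c,s=np.cos(a),np.sin(a)
    return np.array([x+c*P[0]-s*P[1],y+s*P[0]+c*P[1],.003+P[2]])
E
python3 - <<'E'
from h import *
T=lambda u,v:(230+u/4-.375,170+v/4-.375)
S=lambda u,v:(230+u/4-.375,140+v/4-.375)
ga=-0+0.17
g=(.09*np.cos(.17),.115,.042+.09*np.sin(.17))
obs=[("top",(.09,-.16,.012),T(482,82)),("top",(-.09,-.16,.012),T(548,306)),("top",(-.09,.075,.012),T(248,396)),
("top",(0,-.12,.235),T(481,185)),("top","cap",T(293,244)),("top",g,T(120,178)),
("scene",(.09,-.16,.012),S(195,420)),("scene",(.09,.075,.012),S(570,530)),("scene",(-.09,.075,.012),S(640,318)),
("scene",(0,-.12,.235),S(303,47)),("scene","cap",S(513,133)),("scene",g,S(655,495))]
def f(q,out=False):
    return np.array([proj(n,w(q,(0,0,.139+q[3]) if P=="cap" else P))-uv for n,P,uv in obs])
s=least_squares(lambda q:f(q).ravel(),[.6,0,.27,.08]);q=s.x
print(q,np.degrees(q[2]));print(f(q).round(1))
print("headgrip",w(q,(0,-.035,.118+q[3])));print("axis",w(q,(0,.115,.042)),"grip",w(q,g))
E
```

```text
[0.50428196 0.05531596 0.28690821 0.07174835] 16.438629575971934
[[-0.  -1.5]
 [ 1.3  0.3]
 [-0.1  0.7]
 [ 0.7 -0.1]
 [ 0.9 -0.4]
 [ 0.2 -0.3]
 [-0.3 -0.4]
 [ 0.8  0. ]
 [ 1.2 -0.3]
 [ 0.7  0.4]
 [ 0.6  0. ]
 [-0.3  0.8]]
headgrip [0.51418655 0.02174664 0.19274835]
axis [0.47173832 0.16561515 0.045     ] grip [0.55681509 0.19071694 0.06022641]
```

Call:
{"name": "jog_arm", "arguments": {
  "deltas": [
    [[0.3, 0, 0, 2.5, 0], [0.3, 1, 2, 2.5, 0.05], [0.3, 2.2, 4.2, 0, 0.1], [0.3, 2.2, 4.2, 0, 0.1], [0.3, 2.2, 4.2, 0, 0.1], [0.3, 2.2, 4.2, 0, 0.1], [0.3, 2.2, 4.2, 0, 0.1], [0.3, 2.2, 4.2, 0, 0.1]]
  ]
}}

```text
time_s: 1.1
tcp_pos: [0.3065, -0.3812, 0.2954]
eef_rot: [180.0, 0.0, -128.5]
contact_force: [1.1, -1.0, -0.4]
gripper_width: 0.0572
gripper_force: 0.0
```

Call:
{"name": "jog_arm", "arguments": {
  "deltas": [
    [[0.3, 2.2, 4.2, 0, 0.13], [0.3, 2.2, 4.2, 0, 0.13], [0.3, 2.2, 4.2, 0, 0.13], [0.3, 2.2, 4.2, 0, 0.13], [0.3, 2.2, 4.2, 0, 0.13], [0.3, 2.2, 4.2, 0, 0.13], [0.3, 2.2, 4.2, 0, 0.13], [0.3, 2.2, 4.2, 0, 0.05]]
  ]
}}

```text
time_s: 2.1
tcp_pos: [0.4825, -0.0451, 0.2955]
eef_rot: [180.0, 0.0, -73.5]
contact_force: [0.6, 0.1, -0.0]
gripper_width: 0.0569
gripper_force: 0.0
```

Call:
{"name": "jog_arm", "arguments": {
  "deltas": [
    [[0.3, 2.2, 4.2, 0, 0], [0.3, 0.5, 2.0, 0, 0], [0.3, 0, 0, 0, 0], [0.3, 0, 0, 0, 0]]
  ]
}}

```text
time_s: 2.6
tcp_pos: [0.5087, 0.0147, 0.2955]
eef_rot: [180.0, -0.0, -73.7]
contact_force: [0.5, -0.1, -0.0]
gripper_width: 0.0571
gripper_force: 0.0
```

Run:
```python
from plant import r
import cv2
c=r.camera_info("wrist");print(c);cv2.imwrite("pics/w1.png",r.capture("wrist"))
s=r.get_state();print(s["time_s"],s["tcp_pos"],s["eef_rot"],s["joints"],s["gripper_width"])
```

```text
{'fx': 309.70691628693146, 'fy': 309.70691628693146, 'cx': 319.4603996327925, 'cy': 200.49462319155342, 'view': array([[-9.59853107e-01, -2.80502591e-01, -5.56087075e-04,
         4.92332152e-01],
       [ 2.70874959e-01, -9.26389677e-01, -2.61589225e-01,
        -7.92397634e-02],
       [ 7.28613023e-02, -2.51237861e-01,  9.65179138e-01,
        -4.72318879e-01],
       [ 0.00000000e+00,  0.00000000e+00,  0.00000000e+00,
         1.00000000e+00]])}
2.65 [0.50872105 0.01444555 0.29561417] [ 1.79991181e+02 -2.99759032e-03 -7.37114208e+01] [ 2.37679734e+01  2.96258455e+00 -1.52567271e+01  1.92027502e-03
 -7.17898227e+01 -7.47999469e+00] 0.05691852783452754
```

View pics/w1.png

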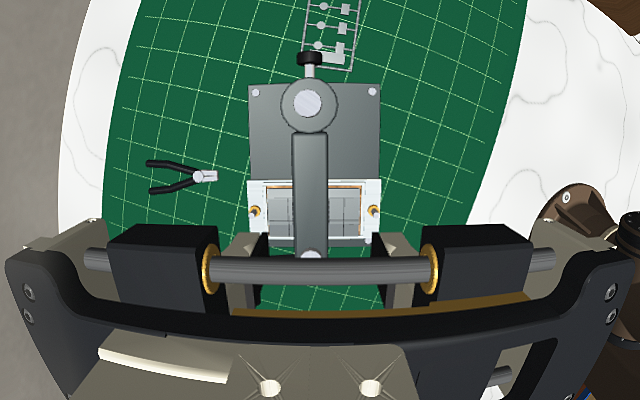

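Run:
```python
from h import *
V=np.array([[-9.59853107e-01,-2.80502591e-01,-5.56087075e-04,4.92332152e-01],[2.70874959e-01,-9.26389677e-01,-2.61589225e-01,-7.92397634e-02],[7.28613023e-02,-2.51237861e-01,9.65179138e-01,-4.72318879e-01]])
def pw(P):
    p=V[:,:3]@P+V[:,3];d=np.array([p[0],-p[1],-p[2]]);n=np.hypot(d[0],d[1]);th=np.arctan2(n,d[2])
    return np.array([319.46,200.49])+309.707*th*d[:2]/n
wo=[((.09,-.16,.012),(248.5,85)),((-.09,-.16,.012),(380,83)),((0,-.12,.235),(308,103)),((.073,0,.092),(253,212)),((-.073,0,.092),(376,212))]
T=lambda u,v:(230+u/4-.375,170+v/4-.375)
S=lambda u,v:(230+u/4-.375,140+v/4-.375)
g=(.09*np.cos(.17),.115,.042+.09*np.sin(.17))
obs=[("top",(.09,-.16,.012),T(482,82)),("top",(-.09,-.16,.012),T(548,306)),("top",(-.09,.075,.012),T(248,396)),
("top",(0,-.12,.235),T(481,185)),("top","cap",T(293,244)),("top",g,T(120,178)),
("scene",(.09,-.16,.012),S(195,420)),("scene",(.09,.075,.012),S(570,530)),("scene",(-.09,.075,.012),S(640,318)),
("scene",(0,-.12,.235),S(303,47)),("scene","cap",S(513,133)),("scene",g,S(655,495))]
def f(q): return np.array([proj(n,w(q,(0,0,.139+q[3]) if P=="cap" else P))-uv for n,P,uv in obs])
def fw(q,k=5): return np.array([pw(w(q,P))-uv for P,uv in wo[:k]])
q0=np.array([.50428,.05532,.28691,.0717]);print(fw(q0).round(1))
qa=least_squares(lambda q:fw(np.r_[q,0],3).ravel(),q0[:3]).x;print("wrist only",qa)
q=least_squares(lambda q:np.r_[f(q).ravel(),fw(q,3).ravel()],q0).x
print(q,np.degrees(q[2]));print(fw(q).round(1))
print("headgrip",w(q,(0,-.035,.118+q[3])));print("axis",w(q,(0,.115,.042)),"grip",w(q,g))
for y in(0.,.015): 
  for x in(.014,-.014): print(pw(w(q,(x,y-.03,.131+q[3]))))
```

```text
[[-0.9  0.3]
 [ 0.4  1.4]
 [-0.7  2.5]
 [-1.8  4.6]
 [-0.3  4.4]]
wrist only [0.50328775 0.05347709 0.29479173]
[0.50408345 0.05424487 0.28842942 0.07127125] 16.525788432359594
[[-0.8 -0.3]
 [ 0.6  0.6]
 [-0.2  1. ]
 [-1.5  3.9]
 [ 0.2  3.5]]
headgrip [0.51403909 0.02069066 0.19227125]
axis [0.47137206 0.16449443 0.045     ] grip [0.55641054 0.18972561 0.06022641]
[292.87940061 222.98353547]
[328.39677559 222.90123612]
[293.47558838 240.53878975]
[328.29809318 240.49722654]
```

Call:
{"name": "jog_arm", "arguments": {
  "deltas": [
    [[0.3, 0.53, 0.62, 0, 0.004], [0.3, 0, 0, -2, 0], [0.3, 0, 0, -2, 0], [0.3, 0, 0, -2, 0], [0.3, 0, 0, -2, 0], [0.3, 0, 0, -1.4, 0], [0.3, 0, 0, -1, 0], [0.3, 0, 0, 0, 0]]
  ]
}}

```text
time_s: 3.65
tcp_pos: [0.5144, 0.0213, 0.1911]
eef_rot: [179.9, -0.0, -73.5]
contact_force: [0.5, 0.2, -0.1]
gripper_width: 0.0571
gripper_force: 0.0
```

Call:
{"name": "jog_arm", "arguments": {
  "deltas": [
    [[-0.4, 0, 0, 0, 0], [-0.4, 0, 0, 0, 0], [-0.4, 0, 0, 0, 0], [-0.4, 0, 0, 0, 0], [-0.4, 0, 0, 0, 0], [-0.4, 0, 0, 0, 0]]
  ],
  "force": 30
}}

```text
time_s: 4.4
tcp_pos: [0.5144, 0.0215, 0.1918]
eef_rot: [180.0, -0.0, -73.4]
contact_force: [-3.2, 0.6, 4.7]
gripper_width: 0.0278
gripper_force: 30.0
```

Call:
{"name": "jog_arm", "arguments": {
  "deltas": [
    [[-0.4, 0, 0, -0.6, 0], [-0.4, 0, 0, -0.7, 0], [-0.4, 0, 0, -0.7, 0], [-0.4, 0, 0, -0.7, 0], [-0.4, 0, 0, -0.7, 0], [-0.4, 0, 0, -0.7, 0], [-0.4, 0, 0, -0.6, 0], [-0.4, 0, 0, -0.3, 0]]
  ],
  "force": 40
}}

```text
time_s: 5.4
tcp_pos: [0.5144, 0.0215, 0.1418]
eef_rot: [180.0, -0.0, -73.4]
contact_force: [-4.8, 0.9, 8.2]
gripper_width: 0.0276
gripper_force: 40.0
```

Call:
{"name": "jog_arm", "arguments": {
  "deltas": [
    [[-0.4, 0, 0, -0.1, 0], [-0.4, 0, 0, -0.1, 0]]
  ]
}}

```text
time_s: 5.65
tcp_pos: [0.5144, 0.0214, 0.14]
eef_rot: [180.0, -0.0, -73.4]
contact_force: [-3.9, 1.1, 7.5]
gripper_width: 0.0279
gripper_force: 40.0
```

Call:
{"name": "jog_arm", "arguments": {
  "deltas": [
    [[-0.4, 0, 0, -0.1, 0], [-0.4, 0, 0, -0.1, 0]]
  ]
}}

```text
time_s: 5.9
tcp_pos: [0.5144, 0.0214, 0.138]
eef_rot: [180.0, -0.0, -73.4]
contact_force: [-3.7, 0.7, 7.6]
gripper_width: 0.0277
gripper_force: 40.0
```

Call:
{"name": "jog_arm", "arguments": {
  "deltas": [
    [[-0.4, 0, 0, -0.1, 0]]
  ]
}}

```text
time_s: 6.02
tcp_pos: [0.5144, 0.0215, 0.137]
eef_rot: [180.0, -0.0, -73.4]
contact_force: [-3.9, 0.6, 6.8]
gripper_width: 0.028
gripper_force: 40.0
```

Call:
{"name": "jog_arm", "arguments": {
  "deltas": [
    [[-0.4, 0, 0, -0.1, 0]]
  ]
}}

```text
time_s: 6.15
tcp_pos: [0.5144, 0.0214, 0.136]
eef_rot: [180.0, -0.0, -73.4]
contact_force: [-5.0, 1.2, 7.4]
gripper_width: 0.0281
gripper_force: 40.0
```

Call:
{"name": "jog_arm", "arguments": {
  "deltas": [
    [[-0.4, 0, 0, -0.1, 0]]
  ]
}}

```text
time_s: 6.28
tcp_pos: [0.5144, 0.0214, 0.135]
eef_rot: [180.0, -0.0, -73.4]
contact_force: [-5.1, 0.4, 8.0]
gripper_width: 0.0279
gripper_force: 40.0
```

Call:
{"name": "jog_arm", "arguments": {
  "deltas": [
    [[-0.4, 0, 0, -0.1, 0]]
  ]
}}

```text
time_s: 6.4
tcp_pos: [0.5144, 0.0214, 0.134]
eef_rot: [180.0, -0.0, -73.4]
contact_force: [-4.0, 1.2, 9.6]
gripper_width: 0.0275
gripper_force: 40.0
```

Call:
{"name": "jog_arm", "arguments": {
  "deltas": [
    [[-0.4, 0, 0, -0.1, 0]]
  ]
}}

```text
time_s: 6.52
tcp_pos: [0.5144, 0.0215, 0.1331]
eef_rot: [180.0, -0.0, -73.4]
contact_force: [-5.0, 2.3, 10.3]
gripper_width: 0.0275
gripper_force: 40.0
```

Call:
{"name": "jog_arm", "arguments": {
  "deltas": [
    [[-0.4, 0, 0, -0.1, 0]]
  ]
}}

```text
time_s: 6.65
tcp_pos: [0.5144, 0.0215, 0.1322]
eef_rot: [180.0, -0.0, -73.4]
contact_force: [-5.0, 1.1, 10.1]
gripper_width: 0.0274
gripper_force: 40.0
```

Call:
{"name": "jog_arm", "arguments": {
  "deltas": [
    [[-0.4, 0, 0, -0.1, 0]]
  ]
}}

```text
time_s: 6.78
tcp_pos: [0.5144, 0.0214, 0.1312]
eef_rot: [180.0, -0.0, -73.4]
contact_force: [-5.7, -0.1, 10.4]
gripper_width: 0.0279
gripper_force: 40.0
```

Call:
{"name": "jog_arm", "arguments": {
  "deltas": [
    [[-0.4, 0, 0, -0.1, 0]]
  ]
}}

```text
time_s: 6.9
tcp_pos: [0.5144, 0.0215, 0.1303]
eef_rot: [-180.0, -0.0, -73.4]
contact_force: [-5.4, 0.7, 10.2]
gripper_width: 0.0278
gripper_force: 40.0
```

Call:
{"name": "jog_arm", "arguments": {
  "deltas": [
    [[-0.4, 0, 0, -0.06, 0], [-0.4, 0, 0, 0, 0]]
  ]
}}

```text
time_s: 7.15
tcp_pos: [0.5144, 0.0214, 0.1296]
eef_rot: [-180.0, -0.0, -73.4]
contact_force: [-4.9, 1.0, 9.6]
gripper_width: 0.0278
gripper_force: 40.0
```

Run:
```python
from plant import r
import cv2,numpy as np
r.get_state()
c=r.capture("scene");cv2.imwrite("pics/s2.png",cv2.resize(c[130:255,270:400],None,fx=4.6,fy=4.6,interpolation=2))
s=r.get_state();print(s["tcp_pos"],s["contact_force"])
```

```text
[0.51439018 0.02147778 0.12962544] [-6.04609017  1.21575756  9.5407561 ]
```

View pics/s2.png

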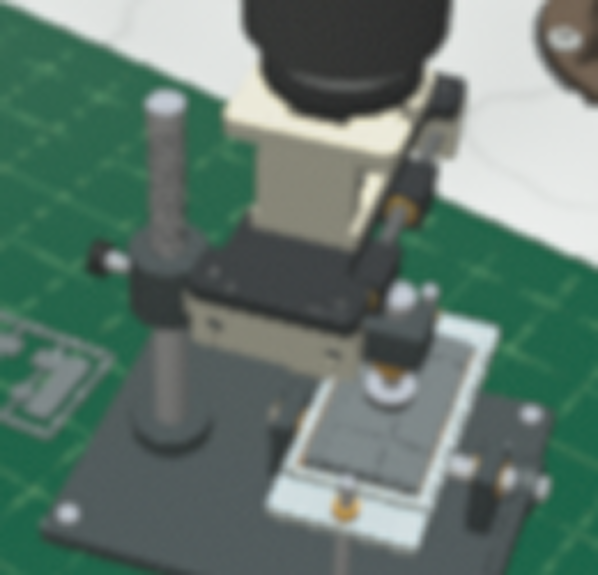

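Call:
{"name": "jog_arm", "arguments": {
  "deltas": [
    [[0.3, 0, 0, 0, 0], [0.3, 0, 0, 0, 0], [0.3, 0, 0, 0, 0], [0.3, 0, 0, 0, 0], [0.3, 0, 0, 1, 0], [0.3, 0, 0, 3, 0], [0.3, 0, 0, 4, 0], [0.3, 0, 0, 4, 0]]
  ]
}}

```text
time_s: 8.2
tcp_pos: [0.5144, 0.0214, 0.2509]
eef_rot: [-180.0, -0.0, -73.4]
contact_force: [0.7, 0.4, -0.9]
gripper_width: 0.0569
gripper_force: 0.0
```

Call:
{"name": "jog_arm", "arguments": {
  "deltas": [
    [[0.3, -1.5, 4, 3, 0], [0.3, -1.5, 5, 0, 0], [0.3, -1.5, 5, 0, 0], [0.3, 0, 3, 0, 0], [0.3, 0, 0, 0, 0], [0.3, 0, 0, 0, 0]]
  ]
}}

```text
time_s: 8.95
tcp_pos: [0.4694, 0.1914, 0.2794]
eef_rot: [-180.0, 0.0, -73.4]
contact_force: [-0.8, -0.1, -0.1]
gripper_width: 0.0572
gripper_force: 0.0
```

Run:
```python
from plant import r
import cv2,numpy as np
s=r.get_state();print(s["time_s"],s["tcp_pos"],s["contact_force"],s["joints"])
ci=r.camera_info("wrist");w=r.capture("wrist");np.save("wv.npy",ci["view"])
c=r.capture("scene")
cv2.imwrite("pics/w3.png",w);cv2.imwrite("pics/s3f.png",c)
a=cv2.resize(c[140:240,290:390],(600,600),interpolation=2)
cv2.imwrite("pics/s3.png",a)
```

```text
8.95 [0.46941773 0.19138045 0.27935202] [-0.82394928 -0.10087308 -0.11087475] [ 4.44151692e+01  3.28072433e+00 -1.70448022e+01  3.83229872e-03
 -6.96631857e+01 -2.78315523e+01]
```

View pics/s3.png

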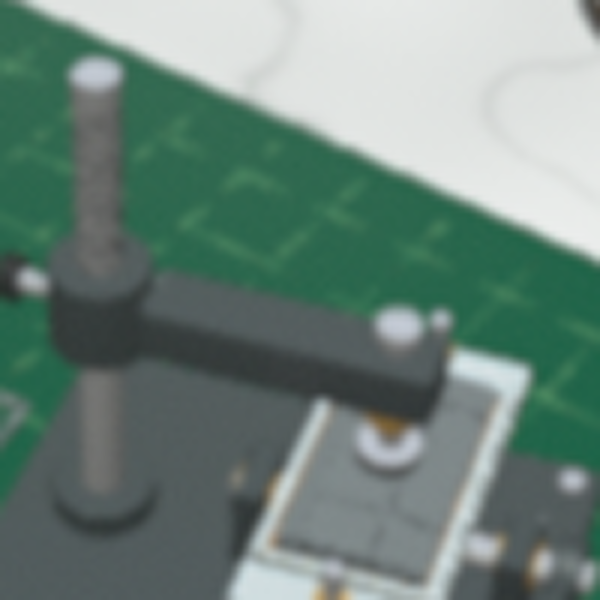

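View pics/w3.png

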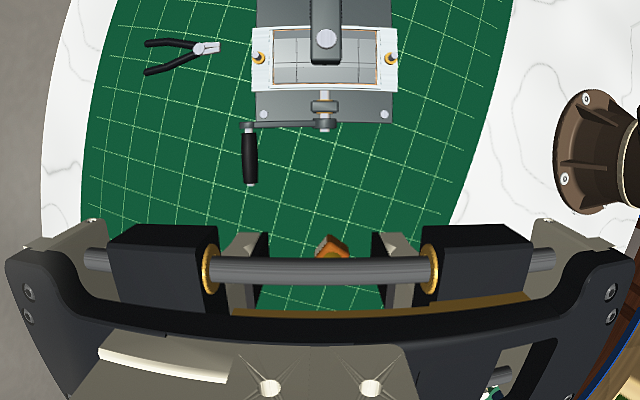

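Run:
```python
from h import *
import cv2
a=cv2.imread("pics/scene0.png");b=cv2.imread("pics/s3f.png")
q=np.array([.50408,.05424,.28843])
up=lambda i:cv2.resize(i,None,fx=10,fy=10,interpolation=cv2.INTER_CUBIC)
def cen(i,u,v):
    g=i[int(v)-9:int(v)+10,int(u)-9:int(u)+10].min(2).astype(float);g=up(g)
    out=[]
    for t in(130,145,160):
        n,l,s,c=cv2.connectedComponentsWithStats((g>t).astype(np.uint8))
        k=min(range(1,n),key=lambda k:np.hypot(*(c[k]-95)) if s[k,4]>300 else 999) if n>1 else 0
        x,y,wd,ht,ar=s[k];out.append([round(float(z),2) for z in(*( c[k]/10-.45-9+[int(u),int(v)]),(x/10-.45),y/10-.45-9+int(v),(y+ht)/10-.45-9+int(v),wd/10,ar/100)])
    return out
for i,u,v in((a,358,173),(b,356,193.7)): print(*cen(i,u,v),sep="\n")
for z in(.139+.0713,.151,.153): print(z,proj("scene",w(q,(0,0,z))))
# head-only tracking: patch of the arm's knob side (collar top)
V=np.load("wv.npy")
def pw(P):
    p=V[:3,:3]@P+V[:3,3];d=np.array([p[0],-p[1],-p[2]]);n=np.hypot(d[0],d[1]);th=np.arctan2(n,d[2])
    return (np.array([319.46,200.49])+309.707*th*d[:2]/n).round(1)
for nm,P in dict(c1=(.09,.075,.012),c2=(-.09,.075,.012),gi=(.0887,.085,.0572),go=(.0887,.145,.0572),pin=(.073,0,.092),pin2=(-.073,0,.092),cap=(0,0,.151)).items(): print(nm,pw(w(q,P)))
```

```text
[357.95, 174.07, 4.95, 171.15, 177.25, 8.2, 39.53]
[357.96, 173.99, 5.15, 171.35, 176.75, 7.7, 31.96]
[357.98, 173.92, 5.65, 171.75, 176.25, 6.8, 24.64]
[356.08, 194.01, 5.15, 191.05, 197.25, 7.9, 38.26]
[356.09, 193.94, 5.45, 191.35, 196.85, 7.3, 31.07]
[356.09, 193.88, 5.85, 191.65, 196.25, 6.5, 23.94]
0.21030000000000001 [358.11799925 172.8181985 ]
0.151 [356.20118962 193.43966857]
0.153 [356.2631073  192.77354421]
c1 [255.3 123.5]
c2 [392.3 123.9]
gi [248.7 132.7]
go [250.6 182.6]
pin [255.2  54.8]
pin2 [394.5  55.6]
cap [326.3  38.8]
```

Call:
{"name": "jog_arm", "arguments": {
  "deltas": [
    [[0.3, 3, -0.07, 0, 0], [0.3, 4, -0.1, 0, 0], [0.3, 1.7, 0, -3, 0], [0.3, 0, 0, -4, 0], [0.3, 0, 0, -4, 0], [0.3, 0, 0, -4, 0], [0.3, 0, 0, -3, 0], [0.3, 0, 0, -1.8, 0]]
  ]
}}

```text
time_s: 10.05
tcp_pos: [0.5561, 0.1883, 0.0794]
eef_rot: [179.9, -0.0, -73.5]
contact_force: [-0.2, 0.1, 0.4]
gripper_width: 0.0569
gripper_force: 0.0
```

Call:
{"name": "jog_arm", "arguments": {
  "deltas": [
    [[0.3, 0, 0, -1.0, 0], [0.3, 0, 0, -1.0, 0], [0.3, 0, 0, 0, 0], [0.3, 0, 0, 0, 0]]
  ]
}}

```text
time_s: 10.55
tcp_pos: [0.5569, 0.19, 0.0616]
eef_rot: [-179.9, 0.0, -73.4]
contact_force: [-0.1, 0.3, -0.5]
gripper_width: 0.0571
gripper_force: 0.0
```

Call:
{"name": "jog_arm", "arguments": {
  "deltas": [
    [[-0.7, 0, 0, 0, 0], [-0.7, 0, 0, 0, 0], [-0.7, 0, 0, 0, 0], [-0.7, 0, 0, 0, 0], [-0.7, 0, 0, 0, 0], [-0.7, 0, 0, 0, 0], [-0.7, 0, 0, 0, 0]]
  ],
  "force": 20
}}

```text
time_s: 11.42
tcp_pos: [0.5567, 0.1899, 0.061]
eef_rot: [-180.0, 0.0, -73.4]
contact_force: [1.4, -0.4, 0.3]
gripper_width: 0.0193
gripper_force: 20.0
```

Call:
{"name": "jog_arm", "arguments": {
  "deltas": [
    [[-0.7, -0.09, -0.03, 0.44, 0], [-0.7, -0.1, -0.03, 0.44, 0], [-0.7, -0.13, -0.04, 0.43, 0], [-0.7, -0.14, -0.04, 0.42, 0], [-0.7, -0.17, -0.05, 0.41, 0], [-0.7, -0.18, -0.05, 0.41, 0], [-0.7, -0.21, -0.06, 0.39, 0], [-0.7, -0.22, -0.07, 0.39, 0]]
  ]
}}

```text
time_s: 12.42
tcp_pos: [0.5442, 0.1862, 0.0947]
eef_rot: [-180.0, 0.0, -73.4]
contact_force: [3.5, 1.2, -0.7]
gripper_width: 0.0197
gripper_force: 20.0
```

Call:
{"name": "jog_arm", "arguments": {
  "deltas": [
    [[-0.7, -0.25, -0.07, 0.37, 0], [-0.7, -0.25, -0.08, 0.36, 0], [-0.7, -0.28, -0.08, 0.34, 0], [-0.7, -0.29, -0.09, 0.34, 0], [-0.7, -0.31, -0.09, 0.31, 0], [-0.7, -0.32, -0.1, 0.3, 0], [-0.7, -0.34, -0.1, 0.28, 0], [-0.7, -0.35, -0.1, 0.27, 0]]
  ]
}}

```text
time_s: 13.42
tcp_pos: [0.5202, 0.1791, 0.1203]
eef_rot: [-180.0, 0.0, -73.4]
contact_force: [5.2, 0.8, 1.2]
gripper_width: 0.0193
gripper_force: 20.0
```

Call:
{"name": "jog_arm", "arguments": {
  "deltas": [
    [[-0.7, -0.36, -0.11, 0.24, 0], [-0.7, -0.37, -0.11, 0.23, 0], [-0.7, -0.38, -0.11, 0.2, 0], [-0.7, -0.39, -0.12, 0.19, 0], [-0.7, -0.4, -0.12, 0.16, 0], [-0.7, -0.41, -0.12, 0.15, 0], [-0.7, -0.42, -0.12, 0.12, 0], [-0.7, -0.42, -0.12, 0.1, 0]]
  ]
}}

```text
time_s: 14.42
tcp_pos: [0.4885, 0.1696, 0.1341]
eef_rot: [-180.0, -0.0, -73.4]
contact_force: [3.6, 0.1, 5.7]
gripper_width: 0.0192
gripper_force: 20.0
```

Call:
{"name": "jog_arm", "arguments": {
  "deltas": [
    [[-0.7, -0.42, -0.13, 0.07, 0], [-0.7, -0.43, -0.13, 0.06, 0], [-0.7, -0.4, -0.12, 0.03, 0], [-0.7, -0.4, -0.11, 0.01, 0], [-0.7, 0, 0, 0, 0], [-0.7, 0, 0, 0, 0]]
  ]
}}

```text
time_s: 15.18
tcp_pos: [0.4718, 0.1646, 0.1358]
eef_rot: [180.0, -0.0, -73.4]
contact_force: [1.9, 1.7, 7.1]
gripper_width: 0.0193
gripper_force: 20.0
```

Run:
```python
from plant import r
import cv2,numpy as np
s=r.get_state();print(s["time_s"],s["tcp_pos"],s["contact_force"],s["gripper_width"])
d=np.array(s["tcp_pos"])-[.5567,.1899,.061];print("s",d[0]*.9587+d[1]*.2845,"need",-.0887)
c=r.capture("scene");cv2.imwrite("pics/s4.png",cv2.resize(c[130:260,280:430],None,fx=4,fy=4,interpolation=2))
```

```text
15.175 [0.47176026 0.16458868 0.1358088 ] [1.94803118 1.65500889 7.06938874] 0.019331049364436973
s -0.08863280252715834 need -0.0887
```

View pics/s4.png

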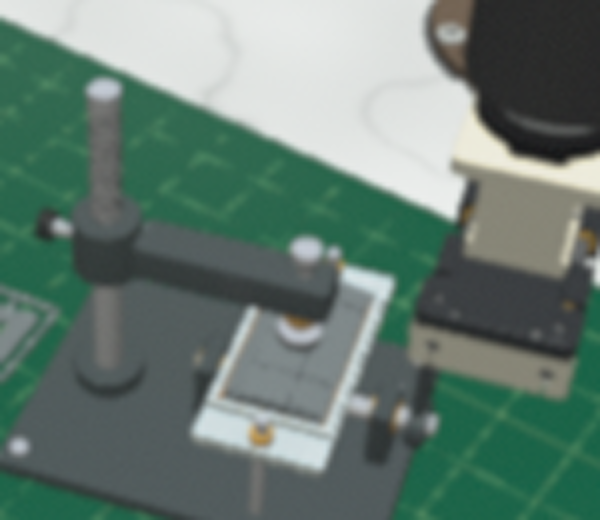

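```bash
python3 -c "
from plant import r
print(r.close_job())"
```

```text
the job is handed in; nothing more can be done
None
```

The job is handed in at about 15 s of the 54 s allowed. The foot sits on the wing, pushed up about 4.8 mm by camera measurement before the lever was raised. The head has been let go. The lever is at the top of its lift by its measured arc and looks upright in the last picture, and the gripper still holds it by its grip.

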